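Latch the jar case and lift it level

TASK

The wooden jar case has been packed for carrying but its door stands ajar. Push the door shut until it snaps home on its ball catch, and only then take the case by the middle of the bar handle on top, lift it straight up about 10 cm clear of the table and finish while still holding it there, level and still, with the door latched and the three jars upright inside. Do not disturb the other things on the table.

Things in the scene. Friction and masses are not known exactly. Their poses are not given: they have to be found in the camera images.
- jar_case: Pale wooden carry case, loose on four rubber feet, about 0.9 kg loaded. Carcass 115 mm deep (x) by 164 wide (y), roof top 132 mm, handle top 194 mm above the soles. Origin under its centre at sole level (table z = 0); z up; its -x side is the front with the glazed door, facing roughly toward the robot; shut door's outer face at x = -67.5 mm. A push over about 4 N slides it.
- case_grip (a point): centre of the brown wooden bar handle on top: bar 20 mm thick (case x), 96 mm long (case y), 24 mm high, its centre 182 mm above the soles; 38 mm of air between bar and roof; on two brass posts 36 mm either side of this point. Axes as the case's; the load hangs under it to within 10 mm.
- case_door (a joint): opening angle of the door, rad: 0 = shut on the catch; grows as it swings out to the case's -x; starts 0.45 to 0.9. From above it closes anticlockwise about door_hinge. Double ball catch: the strike meets the balls at about 0.08 rad, a push of 2 to 3 N at door_push carries it over, below 0.025 rad it snaps to 0 and stays; let go short of that, it springs back. Swings easily.
- door_hinge (a point): point on the door's upright hinge axis, level with door_push (114 mm above the soles), at x = -62.5, y = +82 mm of the case. Axes as the door's: with the door shut they are the case's; its -y runs along the door to the free edge.
- door_push (a point): point on the door's outer face, 125 mm from the hinge, 114 mm above the soles, clear of the knob; its -x is the door's outward normal. Door: 162 mm wide, 122 high (8 to 130 mm above the soles), 10 thick, wooden frame, clear pane; brass knob 16 mm in diameter standing 18 mm out, 151 mm from the hinge, 49 mm above the soles.
- bottle: brown varnish bottle with black cap, 42 mm in diameter, 90 mm high, about 0.085 kg, standing in one of the three bays inside the case; origin at the centre of its foot, which stands 15 mm above the soles of the case; z is up
- white_jar: white jar, 42 mm in diameter, 64 mm high, in another bay; origin at the centre of its foot; z is up
- ochre_jar: ochre jar with black lid, 39 mm in diameter, 48 mm high, in the third bay; origin at the centre of its foot; z is up
- paint_tin: bystander: blue paint tin, 126 x 91 x 30 mm, to the left of the case; origin at the centre of its underside
- spoon_blank_0: bystander: wooden spoon blank, 163 x 42 x 24 mm, at the left edge of the table; origin at the centre of its underside
- spoon_blank_1: bystander: wooden spoon blank, 163 x 42 x 24 mm, at the left front; origin at the centre of its underside
- sanding_block: bystander: cork sanding block, 56 x 85 x 24 mm, at the front edge of the table; origin at the centre of its underside
- brush_box: fixed bystander: dark wooden box of brushes, 225 x 322 x 68 mm, in front to the right of the case; brushes in it stand up to 0.10 m above the table; origin at the centre of its underside
- orange_pot: bystander: small clear paint pot with orange paint and lid, 50 x 59 x 30 mm, to the right of the case; origin at the centre of its underside

How it is judged:
On the way, in this order (a step that is already met when the one before it is completed fails the run):
1. the door is shut and seated on its catch while the case still stands on the table (value of joint case_door below 0.015 rad and height (world z) of jar_case below 0.008 m), for 0.3 s.
2. the case is off the table, level, with the door latched (height (world z) of jar_case above 0.06 m and angle between jar_case's own z axis and vertical below 0.08 rad and value of joint case_door below 0.015 rad), for 0.5 s.
At the end, for the whole second after the job is handed in: The fingers hold the case (over 3 N) within 28 mm of the handle's middle, soles 60 to 170 mm above the table, within 220 mm of the start, tilt under 0.08 rad, still (20 mm/s, 0.15 rad/s), clear of the brush box; door latched (under 0.015 rad); jars in their bays, tilted under 0.25 rad (all of step 2 and height (world z) of jar_case below 0.17 m and distance of jar_case from where it was at the start of the episode below 0.22 m and linear speed of jar_case below 0.02 m/s and angular speed of jar_case below 0.15 rad/s and contact force between the fingers and jar_case above 3 N and distance between the grasp point and case_grip below 0.028 m and contact force between jar_case and brush_box below 0.1 N and horizontal distance between each of bottle, white_jar, ochre_jar and jar_case below 0.075 m and z of each of bottle, white_jar, ochre_jar in the frame of jar_case below 0.03 m and angle between each of bottle, white_jar, ochre_jar's own z axis and vertical below 0.25 rad); the arm keeps its last pose, push and grip.
It fails at once if the case is lifted with its door unlatched (height (world z) of jar_case above 0.02 m and value of joint case_door above 0.05 rad).
It fails at once if the case is tipped (more than 0.3 rad) (angle between jar_case's own z axis and vertical above 0.3 rad).
It fails at once if a bystander is moved by more than 30 mm (distance of any of paint_tin, spoon_blank_0, spoon_blank_1, sanding_block, orange_pot from where it was at the start of the episode above 0.03 m).
It also fails if it takes over 51 s, if anything falls off the work surface, if the arm or the gripper's body presses on something with over 40 N, if the wrist force passes 120 N, or if a joint passes its speed limit or range.

ROBOT

A 6-joint arm with a two-finger parallel gripper is mounted at the origin on a cart in front of the work surface, level with it; the furniture and walls round the work are solid. World frame = base frame: x ahead of the robot, y to its left, z up, the work surface at z = 0. Lengths are in m, angles in rad, forces in N, time in s.
With the tool pointing down it reaches from about 0.3 to 0.825 m from the base axis. Payload 5.4 kg.
Tool frame: the origin (TCP) lies at the very end of the fingers, on their centre line; the grasp point (between the pads) lies 19 mm behind it; z points along the fingers, x is the direction in which the jaws open and shut, and the axes are right-handed (so a half turn about z gives the same grasp; the last joint's range is limited). The gripper opens to 92 mm and grips with 3 to 60 N. Pads are 20 mm wide; open, the fingers measure 128 mm over their backs; the gripper's body (75 mm by 189 mm) begins 69 mm behind the grasp point.
Start: joints at [1.106, 0.158, 1.597, -0, 1.386, -0.21], TCP at [0.145, 0.556, 0.215] pointing down, gripper open.
Joint ranges: [-2.91, 2.91], [-0.94, 2.29], [0.18, 2.7], [-1.29, 4.43], [0.17, 2.64], [-3, 3]. Speed limits (rad/s): [2.57, 2.57, 3.14, 3.14, 3.14, 3.14].

INTERFACE

Orientations are given as a rotation vector (axis times angle).
In Python, from workcell import bot gives the robot as it stands. Calls block until the motion is done:
- bot.goto(position, orientation): joint-space move of the TCP to a pose.
- bot.line_to(position, rot=None, max_speed=0.15): straight line of the TCP; rot=None keeps the orientation; max_speed is the mean speed in m/s.
- bot.set_joints(angles): joint-space move.
- bot.set_gripper(opening, newtons=None): opening from 0.0 (shut) to 1.0 (fully open); newtons is the grip in N (None keeps the last); returns when the fingers have stopped.
- bot.hold(seconds).
- bot.inverse_kinematics(position, orientation): joint angles nearest the present ones, or None.
- bot.read_camera(name): name is "scene" or "top" or "wrist"; returns a dict with "pixels" (480x640x3 uint8, blue, green, red), "fx", "fy", "cx", "cy" (pixels), "R" (3x3) and "t" (3): a world point X has camera coordinates R X + t. Camera axes: x right, y down, z forward; pixel columns grow to the right and rows downward; lengths in m; the calibration is good to about 2 mm. The wrist camera is an equidistant fisheye: a pixel r from the principal point sees the ray r / f radians off the axis. A picture is of the moment at which its call begins. There is no depth.
A pose or a line that the arm cannot do raises bot.MotionError and nothing moves.
- bot.job_done(): hands the job in, once; it reports no verdict.
Readings, each from a call of its own:
- bot.current_clock(): time.
- bot.current_joints(): joint angles.
- bot.current_joint_vel(): joint speeds.
- bot.current_effort(): joint torques, N m.
- bot.current_ee_pos(): TCP position.
- bot.current_tool_rot(): TCP orientation.
- bot.current_contact_force(): force on the tool from outside, world axes, zero at the start.
- bot.current_ft_torque(): the same for the moment, N m.
- bot.current_opening(): opening from 0.0 (shut) to 1.0 (fully open).
Only numpy, scipy, OpenCV 4.12 (cv2) and the standard library are available. Lean on these libraries where they do the work, as an engineer would, in place of code of your own. Each camera call takes 0.05 s, during which the arm holds its last target.

## Working session

There is one attempt and no reset: what is moved stays moved. The work goes in short steps, each a Python script; the robot and the scene stay as the last script left them, time stands still between calls to the robot, and variables do not carry over. Pictures are saved under pics/ and viewed, and the job is handed in when it is done.

```bash
mkdir -p pics; ls
python3 - <<'E'
from workcell import bot
import cv2
for n in("scene","top","wrist"):
    c=bot.read_camera(n); cv2.imwrite(f"pics/{n}0.png",c["pixels"])
    print(n,c["fx"],c["fy"],c["cx"],c["cy"],c["R"],c["t"])
print(bot.current_clock(),bot.current_tool_rot())
E
```

```text
pics
scene 507.46876735194394 507.46876735194394 321.0669879148797 237.70985495478413 [[-0.63453962 -0.77279058  0.01241729]
 [-0.54258907  0.43396432 -0.71921628]
 [ 0.55041491 -0.46310871 -0.69467528]] [0.46342471 0.28826718 1.12732993]
top 498.6880689450141 498.6880689450141 324.01344630928645 230.77089850547844 [[ 0.01847281 -0.99978978  0.00889666]
 [-0.98037331 -0.01985948 -0.19614735]
 [ 0.19628279 -0.00509865 -0.98053407]] [0.16909448 0.51853566 0.99057894]
wrist 371.64829954431775 371.64829954431775 320.89662617938404 235.80195569034785 [[ 0.25275835  0.96752807 -0.00162796]
 [ 0.93182647 -0.24297806  0.26955723]
 [ 0.26040863 -0.06964982 -0.96298299]] [-0.57363844 -0.03056342  0.39170698]
0.15 [ 2.48521297e+00  1.92081159e+00 -2.00380929e-03]
```

View pics/scene0.png

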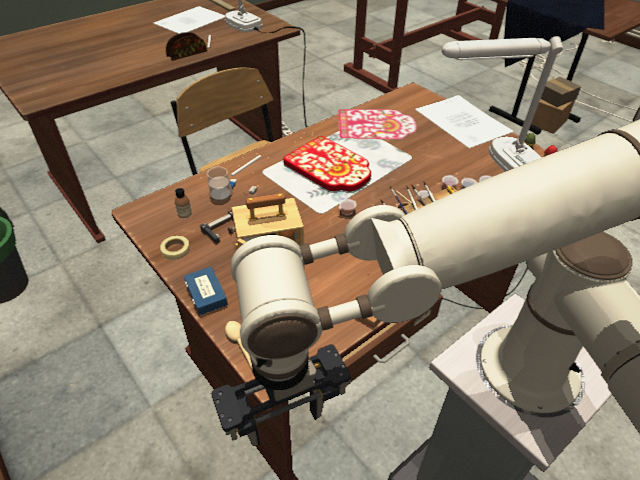

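View pics/top0.png

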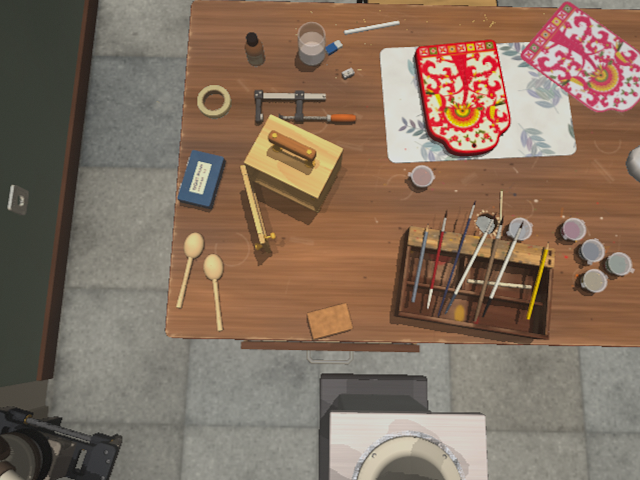

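View pics/wrist0.png

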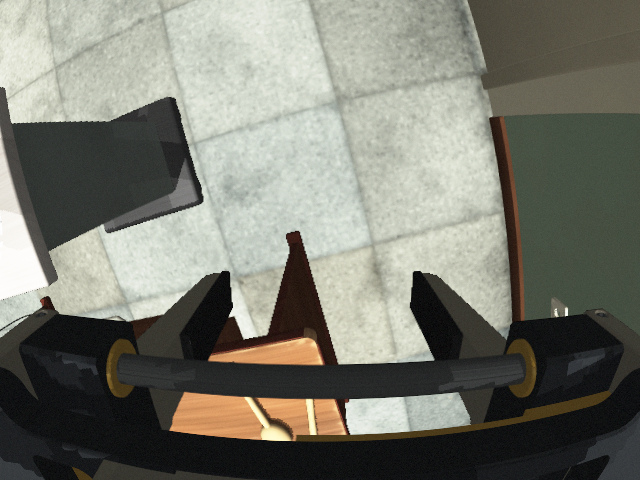

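The top view shows the case at about (293,160), its handle at (292,146) and the door from about (243,167) to (265,245). I'll enlarge that area.

Run:
```python
import cv2
a=cv2.imread("pics/top0.png")[100:265,180:400]
cv2.imwrite("pics/topc.png",cv2.resize(a,None,fx=3.6,fy=3.6,interpolation=cv2.INTER_CUBIC))
```

```text
(no output)
```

View pics/topc.png

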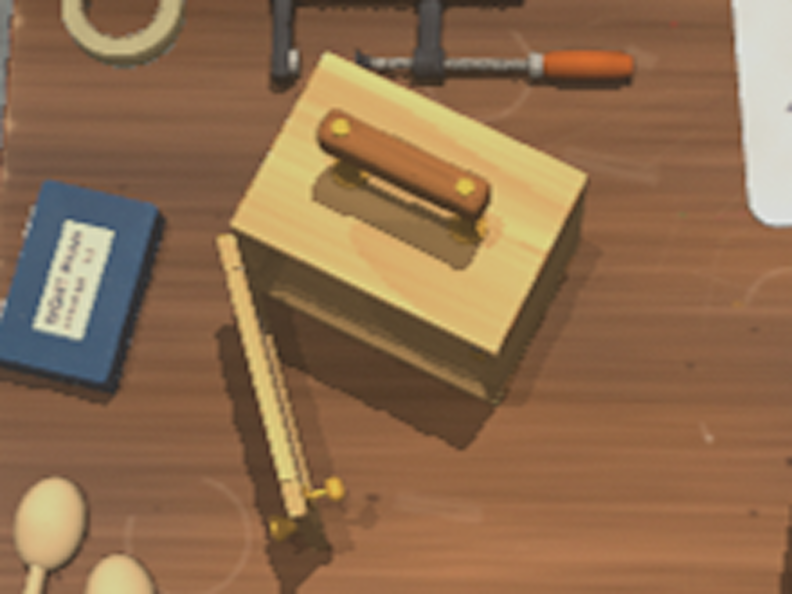

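```bash
cat > h.py <<'E'
import numpy as np, cv2
from scipy.optimize import least_squares
from scipy.spatial.transform import Rotation as Ro
from workcell import bot
CAL={}
def proj(X,c):
    X=np.atleast_2d(X); rv=cv2.Rodrigues(np.array(c["R"]))[0]
    K=np.array([[c["fx"],0,c["cx"]],[0,c["fy"],c["cy"]],[0,0,1]])
    return cv2.projectPoints(X.astype(float),rv,np.array(c["t"],float),K,None)[0][:,0]
def Rz(a): return Ro.from_euler('z',a).as_matrix()
def case_pts(p,L): # p x,y,yaw
    return (Rz(p[2])@np.array(L,float).T).T+np.array([p[0],p[1],0])
def fit(uv,L,c,p0):
    r=least_squares(lambda p:(proj(case_pts(p,L),c)-uv).ravel(),p0)
    return r.x,r.fun.reshape(-1,2)
def back(uv,z,c):
    d=np.array([(uv[0]-c["cx"])/c["fx"],(uv[1]-c["cy"])/c["fy"],1]); R=np.array(c["R"]);t=np.array(c["t"])
    o=-R.T@t; w=R.T@d; return o+w*(z-o[2])/w[2]
def down(yaw): # tool z down, tool x at yaw
    return (Ro.from_euler('z',yaw)*Ro.from_euler('x',np.pi)).as_rotvec()
E
python3 - <<'E'
from h import *
c=bot.read_camera("top")
f=lambda a:np.array(a)/3.6+[180,100]-0.36
uv=f([(325,53),(587,178),(497,353),(232,228),(340,127),(465,187)])
L=[(57.5,82,132),(57.5,-82,132),(-57.5,-82,132),(-57.5,82,132),(0,36,194),(0,-36,194)]
L=np.array(L)/1000
p,r=fit(uv,L,c,[0.6,0.1,-0.4]); print(p,r)
h=case_pts(p,[(-.0625,.082,.13)])[0]; print("hinge",h)
for q in [(218,236),(240,236),(283,515),(305,515)]:
    print(back(f([q])[0],.13,c)-h)
e=back(f([(294,515)])[0],.13,c); b=back(f([(229,236)])[0],.13,c)
for d in (e-h,e-b):
    print("door dir",np.arctan2(d[1],d[0]),"angle",-( np.arctan2(d[1],d[0])-(p[2]-np.pi/2)),np.hypot(*d[:2]))
for n,o in dict(tin=(202,180),spoon1=(213,266)).items(): print(n,back(o,.03,c))
print(back((180,205),.03,c),back((209,207),.03,c),back((225,155),.03,c))
E
```

```text
[ 0.649981    0.24302374 -0.43762486] [[-0.02319524 -0.54441536]
 [ 0.55469547 -1.02844043]
 [-0.0560124   0.56208469]
 [-1.00842101 -0.33185392]
 [ 0.32228805  0.80080026]
 [ 0.18649708  0.39828469]]
hinge [0.62812168 0.34378295 0.13      ]
[-0.00019098  0.00362753  0.        ]
[ 6.80948262e-05 -8.41825743e-03  0.00000000e+00]
[-0.15467237 -0.03885331  0.        ]
[-0.1544383  -0.05053544  0.        ]
door dir -2.860093353978688 angle 0.8516721694850689 0.16088788164266224
door dir -2.8743508199429346 angle 0.8659296354493153 0.16017980516062683
tin [0.62622824 0.44570808 0.03      ]
spoon1 [0.43928207 0.41025649 0.03      ]
[0.56943131 0.48910944 0.03      ] [0.56630174 0.42672142 0.03      ] [0.68429214 0.39918674 0.03      ]
```

```bash
cat >> h.py <<'E'
P=np.array([0.649981,0.24302374,-0.43762486])
def push_pose(th,gap,k=0,z=0.108,s=0.125,p=None):
    p=P if p is None else p
    a=p[2]-th
    hg=case_pts(p,[(-.0625,.082,0)])[0]
    R=Rz(a); q=hg+R@np.array([-(0.005+0.010+gap),-s,0]); q[2]=z
    return q,down(a+np.pi/2+k*np.pi)
E
python3 - <<'E'
from h import *
print(bot.current_joints(),bot.current_clock())
for k in(0,-1):
    for th,g in((.87,.035),(.87,0),(.4,0),(0,0)):
        for z in (.108,.25):
            q,r=push_pose(th,g,k,z); print(k,th,z,q,np.round(bot.inverse_kinematics(q,r),2) if bot.inverse_kinematics(q,r) is not None else None)
for y in(P[2],P[2]+np.pi):
    for z in (.3,.163,.263):
        print(y,z,bot.inverse_kinematics([P[0],P[1],z],down(y)))
E
```

```text
[ 1.10592493e+00  1.58814131e-01  1.59776912e+00  8.95409891e-06
  1.38616825e+00 -2.10104409e-01] 0.2
0 0.87 0.108 [0.49441825 0.35954343 0.108     ] [ 0.43  0.35  1.59 -0.    1.2   0.17]
0 0.87 0.25 [0.49441825 0.35954343 0.25      ] [ 0.43  0.23  1.44 -0.    1.47  0.17]
0 0.87 0.108 [0.50352329 0.32574849 0.108     ] [ 0.37  0.32  1.62 -0.    1.2   0.11]
0 0.87 0.25 [0.50352329 0.32574849 0.25      ] [ 0.37  0.2   1.48 -0.    1.46  0.11]
0 0.4 0.108 [0.52520127 0.2712751  0.108     ] [ 0.27  0.3   1.65 -0.    1.19 -0.46]
0 0.4 0.25 [0.52520127 0.2712751  0.25      ] [ 0.27  0.18  1.5  -0.    1.46 -0.46]
0 0 0.108 [0.5615616 0.2369197 0.108    ] [ 0.2   0.34  1.59 -0.    1.2  -0.93]
0 0 0.25 [0.5615616 0.2369197 0.25     ] [ 0.2   0.23  1.45 -0.    1.47 -0.93]
-1 0.87 0.108 [0.49441825 0.35954343 0.108     ] [ 0.43  0.35  1.59  0.    1.2  -2.97]
-1 0.87 0.25 [0.49441825 0.35954343 0.25      ] [ 0.43  0.23  1.44  0.    1.47 -2.97]
-1 0.87 0.108 [0.50352329 0.32574849 0.108     ] None
-1 0.87 0.25 [0.50352329 0.32574849 0.25      ] None
-1 0.4 0.108 [0.52520127 0.2712751  0.108     ]
[... 201 characters left out ...]
615616 0.2369197 0.25     ] [0.2  0.23 1.45 0.   1.47 2.21]
-0.43762486 0.3 [ 1.84144299e-01  4.35823856e-01  1.09236880e+00 -4.44089210e-16
  1.61340000e+00  6.21769159e-01]
-0.43762486 0.163 [ 1.84144299e-01  4.99432860e-01  1.27459781e+00 -4.44089210e-16
  1.36756198e+00  6.21769159e-01]
-0.43762486 0.263 [ 1.84144299e-01  4.44360696e-01  1.15237011e+00 -4.44089210e-16
  1.54486185e+00  6.21769159e-01]
2.703967793589793 0.3 [ 0.1841443   0.43582386  1.0923688   0.          1.6134     -2.5198235 ]
2.703967793589793 0.163 [ 0.1841443   0.49943286  1.27459781  0.          1.36756198 -2.5198235 ]
2.703967793589793 0.263 [ 0.1841443   0.4443607   1.15237011  0.          1.54486185 -2.5198235 ]
```

Run:
```python
from h import *
bot.set_gripper(0.0,20)
q,r=push_pose(.87,.04,0,.25); bot.goto(q,r); print(bot.current_clock())
q,r=push_pose(.87,.04,0); bot.line_to(q,r); print(bot.current_clock(),bot.current_ee_pos(),bot.current_contact_force())
for n in("top","wrist"): cv2.imwrite(f"pics/{n}1.png",bot.read_camera(n)["pixels"])
a=cv2.imread("pics/top1.png")[100:300,150:400]
cv2.imwrite("pics/top1c.png",cv2.resize(a,None,fx=3,fy=3,interpolation=cv2.INTER_CUBIC))
```

```text
3.0333
4.1333 [0.4938681  0.36483163 0.10924074] [ 0.94944665 -0.72882941 -0.70260017]
```

View pics/top1c.png

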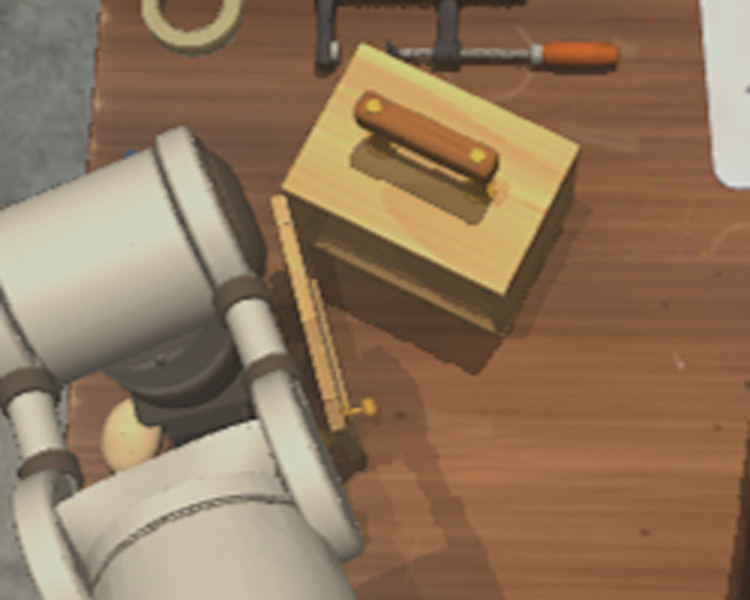

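View pics/wrist1.png

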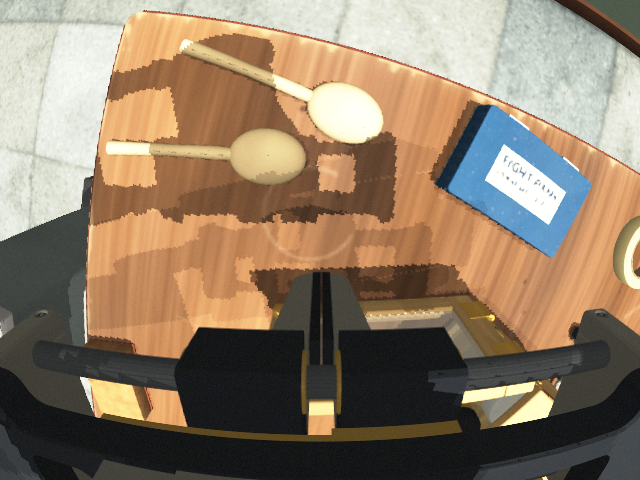

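The fingers are outside the door, between it and the tin, and nothing has moved. Next I sweep the door along its arc while watching the force.

Run:
```python
from h import *
bot.hold(.2); f0=np.array(bot.current_contact_force()); print(f0)
q,r=push_pose(.85,.003); bot.line_to(q,r,max_speed=.08)
def rep(th):
    f=np.array(bot.current_contact_force())-f0; a=P[2]-th
    n=Rz(a)@np.array([-1,0,0])
    e=np.array(bot.current_ee_pos())-push_pose(th,0)[0]
    print(round(th,3),round(bot.current_clock(),2),"fn %.2f"%(f@n),np.round(f,1),"lag_n mm %.1f"%(1000*e@n)); return f@n
rep(.85)
for th in np.linspace(.85,.15,8)[1:]:
    q,r=push_pose(th,0); bot.line_to(q,r,max_speed=.12); fn=rep(th)
    if fn>8: break
```

```text
[-0.10769442  0.96382291 -1.22134207]
0.85 5.08 fn -0.97 [ 0.4 -0.9  1.2] lag_n mm 2.9
0.75 5.36 fn -1.09 [ 0.3 -1.1  0.9] lag_n mm 0.3
0.65 5.62 fn -0.96 [-0.6 -1.4  1.2] lag_n mm 0.5
0.55 5.88 fn -0.30 [-0.1 -0.5  1.6] lag_n mm 0.5
0.45 6.13 fn -1.68 [ 0.4 -1.8  1.2] lag_n mm 0.6
0.35 6.39 fn -1.66 [ 1.  -1.4  2. ] lag_n mm 0.6
0.25 6.65 fn -1.99 [ 0.9 -2.1  2.6] lag_n mm 0.6
0.15 6.91 fn -0.64 [-0.1 -1.3  1.9] lag_n mm 0.6
```

Run:
```python
from h import *
def favg(k=6):
    return np.mean([ (bot.hold(.02),bot.current_contact_force())[1] for _ in range(k)],0)
f0=favg(8);print(f0,bot.current_clock())
for th in [.13,.11,.095,.08,.07,.06,.05,.04,.03]:
    q,r=push_pose(th,0); bot.line_to(q,r,max_speed=.03); f=favg()-f0
    n=Rz(P[2]-th)@np.array([-1,0,0]); print(th,round(bot.current_clock(),2),"fn %.2f"%(f@n),np.round(f,1))
    if f@n>6: break
cv2.imwrite("pics/top2.png",bot.read_camera("top")["pixels"])
a=cv2.imread("pics/top2.png")[100:265,180:400]
cv2.imwrite("pics/top2c.png",cv2.resize(a,None,fx=3.6,fy=3.6,interpolation=cv2.INTER_CUBIC))
cv2.imwrite("pics/wrist2.png",bot.read_camera("wrist")["pixels"])
```

```text
[ 0.04843747 -0.00652101  0.39078281] 7.0417
0.13 7.39 fn 0.12 [-0.   0.2 -0.5]
0.11 7.74 fn 0.02 [ 0.   0.1 -0.1]
0.095 8.09 fn -0.39 [ 0.3 -0.3 -0.5]
0.08 8.44 fn 0.01 [-0.  -0.  -0.5]
0.07 8.79 fn -0.09 [-0.1 -0.4 -0.4]
0.06 9.14 fn 1.06 [-0.8  0.8 -0. ]
0.05 9.49 fn 2.94 [-2.5  1.6  1.2]
0.04 9.84 fn 2.54 [-2.2  1.3  0.7]
0.03 10.19 fn 1.47 [-1.2  0.9 -0.2]
```

View pics/top2c.png

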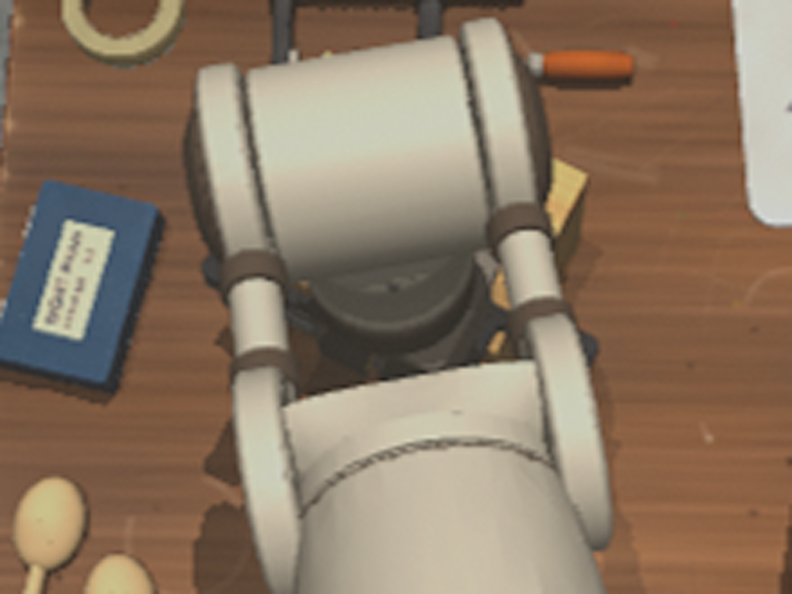

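View pics/wrist2.png

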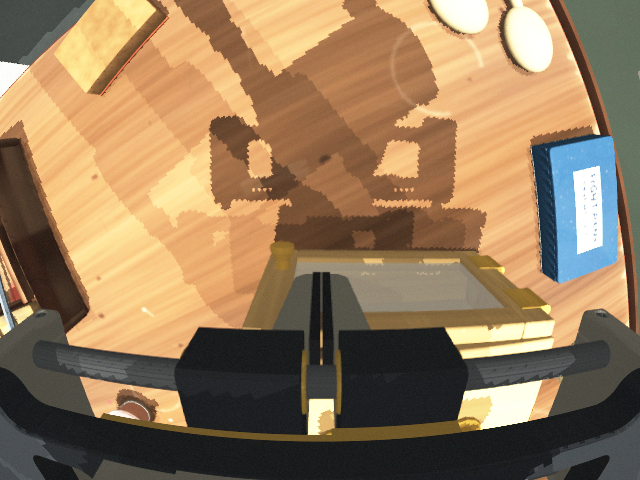

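Run:
```python
from h import *
def favg(k=6):
    return np.mean([ (bot.hold(.02),bot.current_contact_force())[1] for _ in range(k)],0)
f0=np.array([.05,0,.1])
for th in [.022,.014,.006,-.002,-.01,-.018,-.026]:
    q,r=push_pose(th,0); bot.line_to(q,r,max_speed=.03); f=favg()-f0
    n=Rz(P[2]-th)@np.array([-1,0,0]); print(th,round(bot.current_clock(),2),"fn %.2f"%(f@n),np.round(f,1))
    if th<.02 and f@n>3: break
```

```text
0.022 10.64 fn 0.81 [-0.8  0.2 -0.2]
0.014 10.99 fn 0.47 [-0.6 -0.2 -0.2]
0.006 11.34 fn 0.21 [-0.2  0.1  0. ]
-0.002 11.69 fn 0.14 [-0.1  0.1 -0.3]
-0.01 12.04 fn -0.09 [ 0.2  0.1 -0.1]
-0.018 12.39 fn 4.14 [-3.8  1.6  2.1]
```

Run:
```python
from h import *
bot.hold(.3)
q,r=push_pose(0,.04); bot.line_to(q,r)
q[2]=.30; bot.line_to(q,r,max_speed=.3)
q[0]-=.1;q[1]+=.0
cv2.imwrite("pics/wrist3.png",bot.read_camera("wrist")["pixels"])
bot.goto([.40,.02,.32],down(0))
print(bot.current_clock())
cv2.imwrite("pics/top3.png",bot.read_camera("top")["pixels"])
a=cv2.imread("pics/top3.png")[100:265,180:400]
cv2.imwrite("pics/top3c.png",cv2.resize(a,None,fx=3.6,fy=3.6,interpolation=cv2.INTER_CUBIC))
```

```text
15.0
```

View pics/top3c.png

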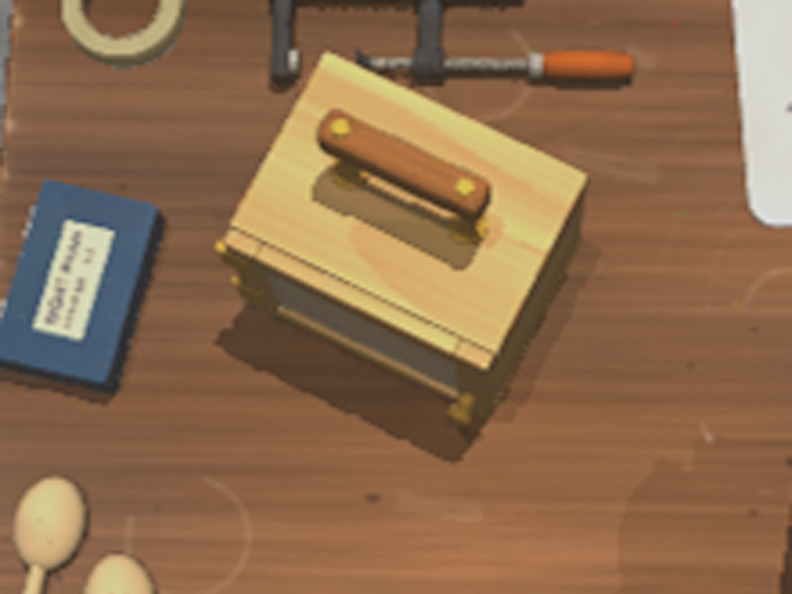

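View pics/wrist3.png

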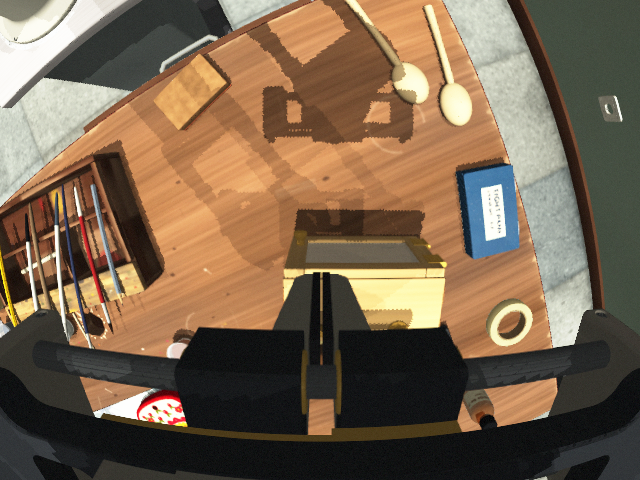

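The door is flush with the roof edge from (228,235) to (490,360). The case corners and handle screws, at (340,127) and (465,187), are where they were. I'll grasp the handle now.

Run:
```python
from h import *
c=bot.read_camera("top"); f=lambda a:np.array(a)/3.6+[180,100]-0.36
a,b=[back(f(q),.194,c) for q in((340,127),(465,187))]
m=(a+b)/2; yaw=np.arctan2(*(a-b)[[1,0]])-np.pi/2; print(m,yaw,np.linalg.norm(a-b),P)
g=(m[:2]+P[:2])/2; y=P[2]
bot.set_gripper(.8)
bot.goto([*g,.30],down(y)); bot.line_to([*g,.163],max_speed=.12)
print(bot.current_clock(),bot.current_ee_pos(),bot.current_contact_force())
cv2.imwrite("pics/wrist4.png",bot.read_camera("wrist")["pixels"])
cv2.imwrite("pics/scene4.png",bot.read_camera("scene")["pixels"][150:300,180:360].repeat(4,0).repeat(4,1))
```

```text
[0.65115014 0.24353608 0.194     ] -0.4458700453319775 0.07260937011336527 [ 0.649981    0.24302374 -0.43762486]
18.8 [0.65125249 0.24341341 0.16424817] [-0.45009138 -1.03207651  0.62757407]
```

View pics/wrist4.png

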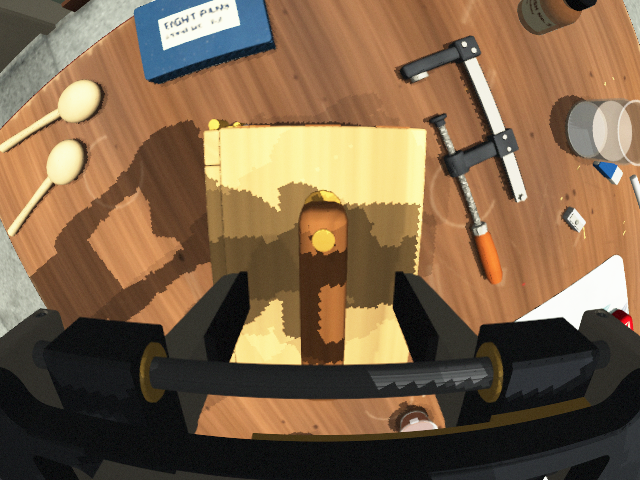

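View pics/scene4.png

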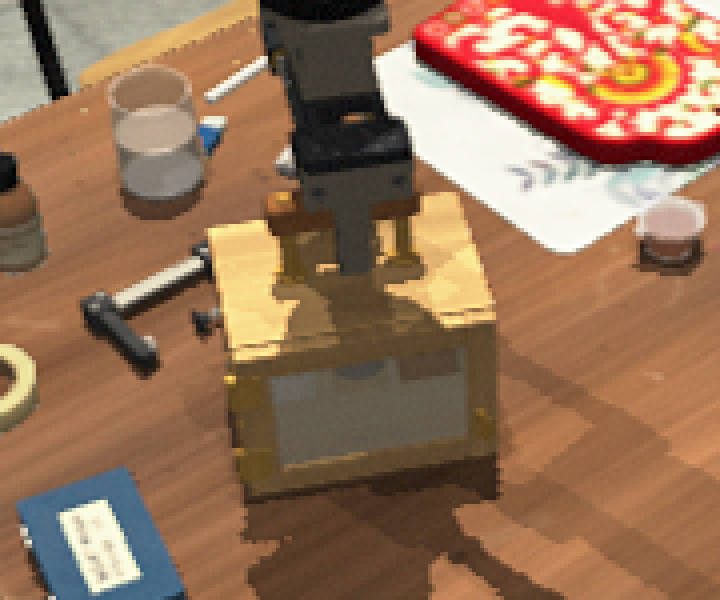

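The wrist view shows the bar at x≈323, centred between the jaws (about 248 to 395). The scene view shows the fingers between the brass posts and the door shut. I'll grip and lift slowly.

Run:
```python
from h import *
bot.set_gripper(0.0,50); bot.hold(.2)
print("open",bot.current_opening()*92,bot.current_contact_force())
p=np.array(bot.current_ee_pos()); p[2]+=.02
bot.line_to(p,max_speed=.03); print(bot.current_contact_force(),bot.current_opening()*92)
p[2]+=.08; bot.line_to(p,max_speed=.06); bot.hold(.8)
print(bot.current_clock(),bot.current_ee_pos(),bot.current_contact_force(),bot.current_opening()*92)
for n in("scene","top","wrist"): cv2.imwrite(f"pics/{n}5.png",bot.read_camera(n)["pixels"])
cv2.imwrite("pics/scene5c.png",cv2.imread("pics/scene5.png")[120:280,170:380].repeat(3,0).repeat(3,1))
```

```text
open 19.988009879677623 [ 3.19234166  0.06181679 -0.44486227]
[-0.17994525  0.06433799 -9.7337074 ] 19.906505944918944
23.0583 [0.65088929 0.24326716 0.26306289] [ 0.65373149 -0.77085252 -9.00662911] 19.52067188794111
```

View pics/scene5c.png

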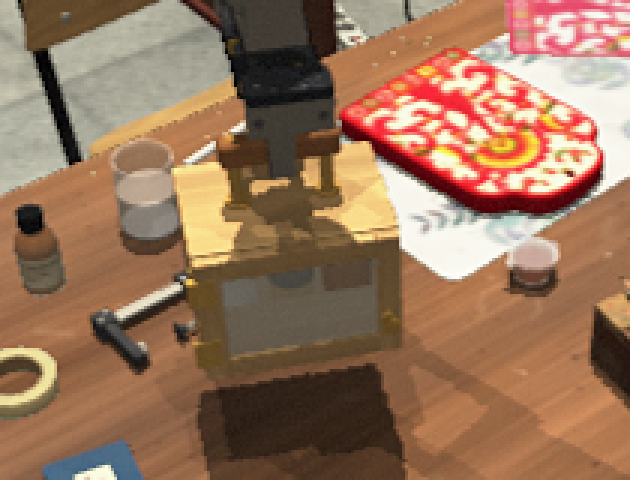

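View pics/wrist5.png

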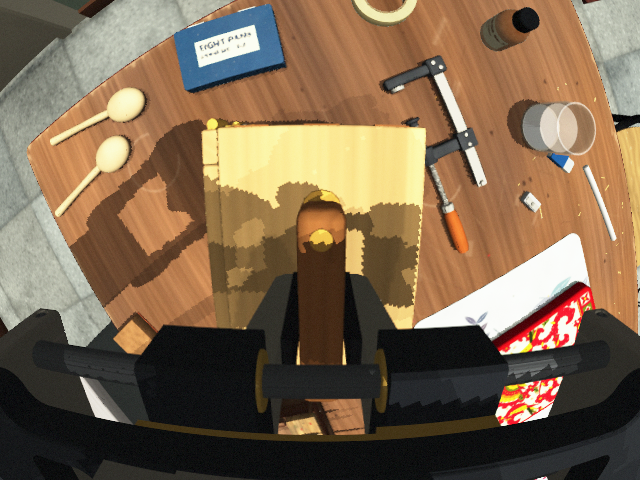

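View pics/top5.png

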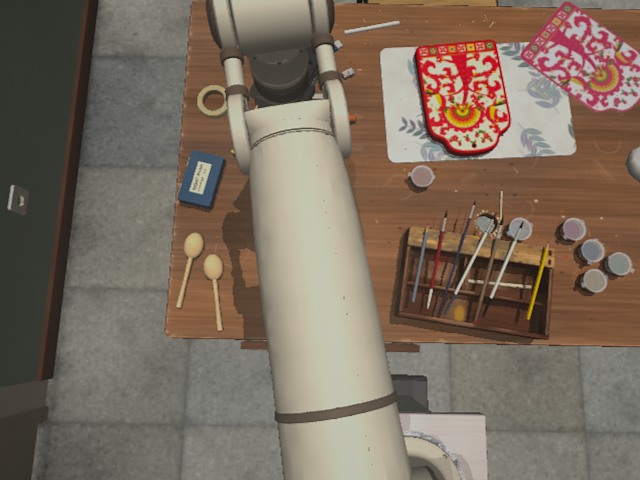

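The case hangs level: the roof edge sits at row ~127 in the wrist view, as it did before the lift. The door is shut and the bystanders haven't moved. One last check for slip before I hand in.

Run:
```python
from h import *
bot.hold(.5); print(bot.current_opening()*92,bot.current_contact_force(),bot.current_ee_pos(),bot.current_clock())
a=cv2.imread("pics/wrist5.png"); b=bot.read_camera("wrist")["pixels"]
print("max-ish diff",np.percentile(cv2.absdiff(a,b),[99,99.9]))
bot.job_done()
```

```text
19.368098477727084 [-1.96335397e-01  5.18120816e-03 -9.26184501e+00] [0.65087261 0.24327515 0.26304343] 23.7083
max-ish diff [ 9. 14.]
the job is handed in; nothing more can be done
```

I shut the case door on its catch, then took the case by the middle of the bar handle. I lifted it straight up about 10 cm and handed the job in at 23.7 s of the 51 s, still holding it. No verdict is reported, so the results below rest on my own readings.

- **Door:** The force peaked at about 2.9 N at the catch, dropped to zero, then rose to about 4 N against the stop. The top view afterwards showed the door flush and the case not moved.
- **Lift:** The tool carried about 9 N with the case about 99 mm up. The roof edge sits at the same place in the wrist image as before the lift, so it hangs level. Two wrist pictures 0.6 s apart differ only by noise, so it is still.
- **Bystanders:** The tin, spoon blanks, brush box and orange pot look unmoved in the last top view. The sanding block was hidden by the arm there but showed in the wrist view; I didn't measure its position.

Some checks were weak or slightly off:
- **Jars:** They are only dimly visible through the pane. They look in place, but I did not measure their tilt.
- **Door angle:** I judged it from the force and the pictures, because there is no reading for it. The force events came about 0.02 rad later than my measured pose predicted, about 2 mm, which is within calibration.
- **Grip:** The gripper opening drifted from 20.0 to 19.4 mm while holding at 50 N. I saw no slip in the pictures.

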